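# Lock the rover's boom with its transport pin

### The arm

A 6-joint arm with a two-finger parallel gripper is mounted at the origin on the work surface. World frame = base frame: x ahead of the robot, y to its left, z up, the work surface at z = 0. Lengths are in m, angles in degrees, forces in N, time in s.
With the tool pointing down it reaches from about 0.35 to 0.875 m from the base axis. Payload 4.2 kg.
Tool frame: the origin (TCP) lies on the centre line of the jaws, within the pads' length; the fingertips stand 19 mm ahead of it and the grasp point (between the pads) is the TCP; x points along the fingers, y is the direction in which the jaws open and shut, and the axes are right-handed (so a half turn about x gives the same grasp; the last joint's range is limited). The gripper opens to 87 mm and grips with 3 to 60 N. Pads are 19 mm wide; open, the fingers measure 117 mm over their backs; the gripper's body (75 mm by 190 mm) begins 51 mm behind the grasp point.
Start: joints at [84.889, 22.042, 0.453, 0, -68.411, -14.817], TCP at [0.213, 0.588, 0.242] pointing down, gripper open.
Joint ranges: [-179.83, 179.83], [-69.29, 118.12], [-61.27, 80.66], [-181.25, 117.63], [-171.15, -9.14], [-177.46, 177.46]. Speed limits (degrees/s): [159.86, 159.86, 180, 180, 180, 180].

### API

Orientations are given as a 3x3 rotation matrix whose columns are the frame's x, y, z axes.
In Python, from station import r, viewer, job, spotter gives the robot as it stands.
- The arm moves only by the tool play_rows, never from a script. Its argument "commands" is a list of rows, each an object of numbers: "fingers": the gripper command: -1 is fully open, 1 is shut, values between are in proportion; "tx", "ty", "tz": the shift along the tool's x, y, z normalised to -1 to 1, where 1 is 750 mm; "ax", "ay", "az": the turn, a rotation vector about the tool's x, y, z normalised to -1 to 1, where 1 is pi rad. In form: [{"fingers": .., "tx": .., "ty": .., "tz": .., "ax": .., "ay": .., "az": ..}, ...]. A call has 1 to 5 rows; each row is the pose to reach, as a shift and turn from the pose commanded when the call began, along the tool's axes at that moment, turning the shorter way round; what a row does not reach only later rows make up. A row lasts 1/12 s, in which the tool goes at most 41.7 mm and 7.16 degrees, less where a joint would pass 70% of its speed; a pose out of reach is approached as far as the arm can. A call with a number of a shift or a turn outside -1 to 1 is refused whole. A call with a gripper value outside its range is refused whole. The fingers move at their own pace and stop on an object; the grip force is fixed at half the most. Time passes only in rows, so rows that repeat a pose let the fingers close. It gives the time, the measured TCP pose, the force and the opening at its end, in the units of the state.
- r.sense(): the state, without advancing time (a new reading comes with each control period).
- viewer.capture(name): name is "scene" or "top" or "wrist"; returns a dict with "image" (420x560x3 uint8, red, green, blue), "fx", "fy", "cx", "cy" (pixels), "R" (3x3) and "t" (3): a world point X has camera coordinates R X + t; the wrist camera has in their place "mount" (4x4, takes a point from camera to tool coordinates, whose origin is the TCP and whose axes are the tool frame's). Camera axes: x right, y down, z forward; pixel columns grow to the right and rows downward; lengths in m; the calibration is good to about 2 mm. A picture is of the moment at which its call begins: read the wrist's pose just before it. There is no depth.
- job.finish_job(): hands the job in, once; it reports no verdict.
Trained networks look in a picture, given as the dict that the camera call returned (one of the last four; its "shot" number tells which), for a name from the list of things; names that differ only in an ending like _2 or _b are one class to them, and where a whole thing is asked for, a point or a joint stands for the part that bears it (a point fixed in the world has none). Each returns a list of dicts, best first, with "score" (0 to 1); they miss things now and then, are a little off and sometimes report something else, mostly with a low value. They report only what shows in the picture. A call takes as long as a camera call. They do not tell look-alikes from the thing itself.
- spotter.find_in(name, picture): "uv" ([column, row] in pixels, amid what is visible of it).
- spotter.silhouettes(name, picture): "region" (420x560 bool, what is visible of it) and "uv" ([column, row] in pixels, amid what is visible of it).
The state is a dict: "time_s": time; "joints": joint angles; "joint_velocities": joint speeds; "effort": joint torques, N m; "tcp_pos": TCP position; "ee_rot": TCP orientation; "wrist_force": force on the tool from outside, world axes, zero at the start; "moment": the same for the moment, N m; "gripper_width": opening from 0.0 (shut) to 1.0 (fully open).
Only numpy, scipy, OpenCV 4.12 (cv2) and the standard library are available. Lean on these libraries where they do the work, as an engineer would, in place of code of your own. Each camera call takes 0.05 s, during which the arm holds its last target. There are 200 camera calls.

### The job

Make the school rover's boom safe for transport: turn the boom by the upright handle on its tail until the hole near its front end stands over the hole in the deck. Then take the stoutest pin, the one with the biggest knob, out of the pin rack, push it down through both holes until its collar rests on the boom, and let go of it.

Things in the scene. Friction and masses are not known exactly. Their poses are not given: they have to be found in the camera images.
- boom (a joint): Angle (rad) of the rover's boom, a flat steel bar 40 mm wide, 12 mm thick, its top 86 mm above the table, turning about an upright pivot on the rover's deck (nut top at 103 mm). 0: its 24 mm through hole, 100 mm from the pivot, is exactly over the deck's hole; positive is anticlockwise from above. Starts at 0.5 to 1.2, limits -1.5 and 1.5; light friction (1 N at the handle) keeps it where left.
- boom_grip (a point): Grip point on the axis of the upright handle on the boom's tail: a round black post 20 mm in diameter and 45 mm tall, from 86 to 131 mm above the table; this point is 25 mm above the boom's top. It is 90 mm from the pivot axis. Its x axis points along the boom, over the pivot, to the boom's hole 190 mm ahead; z up.
- deck_hole (a point): Centre of the mouth of the 24 mm through hole in the top of the rover's aluminium deck, 70 mm above the table (deck 12 mm thick, free space below). The rover is fixed. x axis: level, from the boom's pivot, 100 mm behind, to this hole; z up. With the holes in line the handle's axis is 190 mm behind this point along -x, and the boom's top 16 mm above it.
- lock_pin: Stout steel pin, 0.1-0.25 kg, hung upright in an 85 mm tall rack of 3 holes 70 mm apart, beside a slim and a short pin with smaller knobs. Origin: centre of its collar's underside. Below: 16 mm shaft, 60 mm long, the last 20 mm tapering to 6 mm. Above: collar 38 mm wide, 4 mm thick; black round knob 30 mm wide, 38 mm tall. z up; x starts along the rack's row (close along y to clear the others).
Mind the look-alikes: they are no part of the job. Leave any blue or pink look-alike of the lock_pin alone.

How it is judged:
By the outcome, as a careful person would: the job done as asked, in the order asked, and still so for the second after the job is handed in, with the robot touching nothing.
It also fails if it takes over 58 s, if anything falls off the work surface, if the arm or the gripper's body presses on something with over 40 N, if the wrist force passes 120 N, or if a joint passes its speed limit or range.

## Working session

There is one attempt and no reset: what is moved stays moved. The work goes in short steps, Python scripts to look and compute and a tool call to move; the robot and the scene stay as the last step left them, time stands still between calls to the robot, and variables do not carry over. Pictures are saved under pics/ and viewed, about 8 in all and at most 12, crops included, and the job is handed in when it is done.

Besides the shell and the picture viewer there is one more tool, called after "Request:" as a command line: name --argument value ..., lists and objects as JSON in quotes. play_rows: Moves the arm, as the interface text tells. Its arguments: {"type":"object","properties":{"commands":{"type":"array"}},"required":["commands"]}

```bash
ls; mkdir -p pics; python3 - <<'E'
from station import r,viewer,job,spotter
import cv2,numpy as np
s=r.sense();print(s['time_s'],s['tcp_pos'],np.round(s['ee_rot'],3))
for n in ("top","scene"):
    p=viewer.capture(n);cv2.imwrite(f'pics/{n}0.png',p['image'][:,:,::-1])
    np.savez(f'{n}0.npz',**{k:p[k] for k in('image','fx','fy','cx','cy','R','t')})
    print(n,p['fx'],np.round(p['R'],3).tolist(),p['t'])
    for k in('boom','boom_grip','deck_hole','lock_pin'):
        try:print(k,[(np.round(d['uv']).tolist(),round(d['score'],2)) for d in spotter.find_in(k,p)][:5])
        except Exception as e:print(k,e)
E
```

```text
pics
0.0 [0.21279655 0.58704015 0.24045678] [[-0.001 -0.341 -0.94 ]
 [-0.002 -0.94   0.341]
 [-1.     0.002 -0.   ]]
top 415.23451335513846 [[-0.02, -0.999, -0.028], [-0.981, 0.025, -0.194], [0.194, 0.023, -0.981]] [0.06558611 0.50070724 0.83142572]
boom [([406.0, 187.0], 0.95)]
boom_grip [([406.0, 189.0], 0.77)]
deck_hole [([401.0, 194.0], 0.75)]
lock_pin [([141.0, 221.0], 0.85), ([200.0, 290.0], 0.84), ([237.0, 283.0], 0.57), ([255.0, 202.0], 0.56), ([198.0, 232.0], 0.52)]
scene 451.78426792707694 [[-0.178, 0.984, -0.012], [0.594, 0.098, -0.798], [-0.784, -0.149, -0.602]] [ 0.05266263 -0.19528057  1.36522089]
boom [([161.0, 222.0], 0.73)]
boom_grip [([158.0, 223.0], 0.7)]
deck_hole [([160.0, 241.0], 0.83)]
lock_pin [([307.0, 239.0], 0.88), ([334.0, 194.0], 0.77), ([364.0, 212.0], 0.63), ([420.0, 237.0], 0.63)]
```

View pics/top0.png

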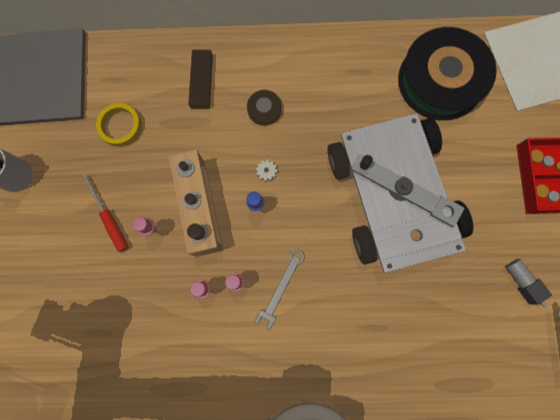

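View pics/scene0.png

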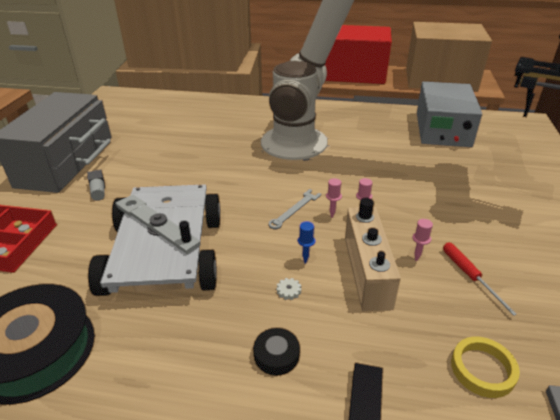

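Top view: the rack pins are at (196,232) with the biggest knob, (192,199) and (186,167). The look-alikes are blue at (255,201) and pink at (143,226), (200,289) and (234,282), all outside the rack. I choose (196,232). The boom's pivot is at about (403,187), its hole at (447,211), the handle top at (366,162) and the deck hole at (416,235). Next is one close crop with both.

```bash
cat > h.py <<'E'
import numpy as np,cv2
def ray(p,uv,z):
    "world point at height z on the pixel's ray"
    d=p['R'].T@np.array([(uv[0]-p['cx'])/p['fx'],(uv[1]-p['cy'])/p['fy'],1.]);c=-p['R'].T@p['t']
    return c+d*(z-c[2])/d[2]
def proj(p,X):
    c=p['R']@np.asarray(X)+p['t'];return np.array([p['fx']*c[0]/c[2]+p['cx'],p['fy']*c[1]/c[2]+p['cy']])
def moves(s,X):
    "tx,ty,tz in mm along tool axes to world X"
    return np.asarray(s['ee_rot']).T@(np.asarray(X)-s['tcp_pos'])*1e3
E
python3 - <<'E'
from h import *
p=np.load('top0.npz')
g=lambda uv,z:print(uv,z,np.round(ray(p,uv,z),4))
for uv,z in (((366,162),.131),((403,187),.103),((447,211),.086),((416,235),.07),((196,232),.127),((192,199),.11),((186,167),.11)): g(uv,z)
im=p['image'][:,:,::-1]
a=cv2.resize(im[110:275,330:475],None,fx=3,fy=3,interpolation=cv2.INTER_CUBIC)
b=cv2.resize(im[145:255,165:255],None,fx=4,fy=4,interpolation=cv2.INTER_CUBIC)
o=np.zeros((495,435+360,3),np.uint8);o[:,:435]=a;o[:440,435:]=b
cv2.imwrite('pics/crop.png',o)
E
```

```text
(366, 162) 0.131 [ 0.5687 -0.1222  0.131 ]
(403, 187) 0.103 [ 0.5233 -0.1979  0.103 ]
(447, 211) 0.086 [ 0.4756 -0.2864  0.086 ]
(416, 235) 0.07 [ 0.4306 -0.2256  0.07  ]
(196, 232) 0.127 [0.4396 0.2099 0.127 ]
(192, 199) 0.11 [0.5084 0.2229 0.11  ]
(186, 167) 0.11 [0.575  0.2364 0.11  ]
```

View pics/crop.png

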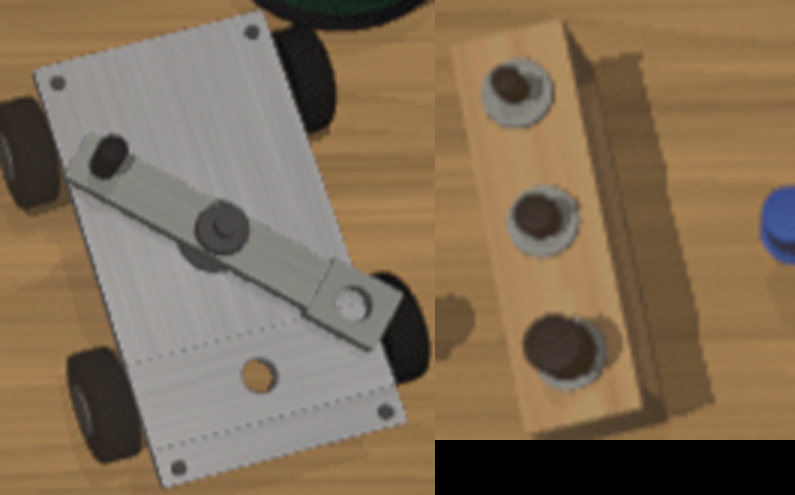

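```bash
python3 - <<'E'
from h import *
from scipy.optimize import least_squares
p=np.load('top0.npz')
ob=[(416.3,235.3),(447,211.3),(404.3,185.7),(367.5,160)]
def pts(q):
    x,y,a,b=q;P=np.array([x,y]);u=lambda t:np.array([np.cos(t),np.sin(t)])
    return [np.r_[P+.1*u(a),.07],np.r_[P+.1*u(a+b),.086],np.r_[P,.103],np.r_[P-.09*u(a+b),.131]]
f=lambda q:np.concatenate([proj(p,X)-o for X,o in zip(pts(q),ob)])
s=least_squares(f,[.523,-.198,-2.8,.8]);print(np.round(s.x,4),np.round(s.fun,1))
np.save('fit.npy',s.x)
x,y,a,b=s.x
print('hole',pts(s.x)[0],'grip now',pts(s.x)[3])
for z,uv in ((.127,(195.75,230.75)),(.089,(199,232.5)),(.127,(192,199)),): print(ray(p,uv,z))
# other pins' collars
for uv in ((165+(543-435)/4,145+220/4),(165+(518-435)/4,145+92/4)):print(ray(p,uv,.089))
E
```

```text
[ 0.5264 -0.2013 -2.8892  0.7725] [ 0.1  0.2  0.2  0.2  0.3 -0.2 -0.6 -0.2]
hole [ 0.42958206 -0.22626009  0.07      ] grip now [ 0.57313361 -0.12436054  0.131     ]
[0.44203681 0.21039986 0.127     ]
[0.44369221 0.21229693 0.089     ]
[0.50464389 0.21888532 0.127     ]
[0.51093648 0.22778868 0.089     ]
[0.57925263 0.2421938  0.089     ]
```

```bash
cat > plan.py <<'E'
import numpy as np
def plan(start,wps):
    "start/wps: x,y,z (m), heading of tool y (deg), tool down. Prints one target per call, tracking rounding"
    c=np.array(start,float)
    for w in wps:
        h=np.radians(c[3]);M=np.array([[0,0,-1],[np.cos(h),np.sin(h),0],[np.sin(h),-np.cos(h),0]])
        t=np.round(M@(np.array(w[:3])-c[:3])/.75,4);a=round(-(w[3]-c[3])/180,4)
        c=np.r_[c[:3]+M.T@t*.75,c[3]-a*180]
        print('t',t,'ax',a,'->',np.round(c,4))
    return c
E
python3 - <<'E'
from plan import *
q=np.load('fit.npy');A=np.array([.213,.588,.242,250.1]);B=np.array([.5731,-.1244,.20,148.7])
c=plan(A,[A+(B-A)*k/4 for k in (1,2,3,4)]); c=plan(c,[[.5731,-.1244,.111,148.7]])
E
```

```text
t [ 0.014   0.1824 -0.1937] ax 0.1408 -> [  0.303    0.4099   0.2315 224.756 ]
t [ 0.014   0.082  -0.2532] ax 0.1409 -> [  0.3931   0.2318   0.221  199.394 ]
t [ 0.014  -0.0344 -0.2638] ax 0.1408 -> [4.8310e-01 5.3700e-02 2.1050e-01 1.7405e+02]
t [ 0.014  -0.144  -0.2238] ax 0.1408 -> [ 5.73100e-01 -1.24400e-01  2.00000e-01  1.48706e+02]
t [0.1187 0.     0.    ] ax 0.0 -> [ 5.73100e-01 -1.24400e-01  1.11000e-01  1.48706e+02]
```

Request:
play_rows --commands '[{"fingers": -1, "tx": 0.014, "ty": 0.1824, "tz": -0.1937, "ax": 0.1408, "ay": 0, "az": 0}, {"fingers": -1, "tx": 0.014, "ty": 0.1824, "tz": -0.1937, "ax": 0.1408, "ay": 0, "az": 0}, {"fingers": -1, "tx": 0.014, "ty": 0.1824, "tz": -0.1937, "ax": 0.1408, "ay": 0, "az": 0}, {"fingers": -1, "tx": 0.014, "ty": 0.1824, "tz": -0.1937, "ax": 0.1408, "ay": 0, "az": 0}, {"fingers": -1, "tx": 0.014, "ty": 0.1824, "tz": -0.1937, "ax": 0.1408, "ay": 0, "az": 0}]'

```text
time_s: 0.92
tcp_pos: [0.3034, 0.4067, 0.2311]
ee_rot: [[-0.0, -0.712, -0.702], [-0.0, -0.702, 0.712], [-1.0, 0.0, -0.0]]
wrist_force: [0.2, 0.3, -0.7]
gripper_width: 0.999
```

Request:
play_rows --commands '[{"fingers": -1, "tx": 0.014, "ty": 0.082, "tz": -0.2532, "ax": 0.1409, "ay": 0, "az": 0}, {"fingers": -1, "tx": 0.014, "ty": 0.082, "tz": -0.2532, "ax": 0.1409, "ay": 0, "az": 0}, {"fingers": -1, "tx": 0.014, "ty": 0.082, "tz": -0.2532, "ax": 0.1409, "ay": 0, "az": 0}, {"fingers": -1, "tx": 0.014, "ty": 0.082, "tz": -0.2532, "ax": 0.1409, "ay": 0, "az": 0}, {"fingers": -1, "tx": 0.014, "ty": 0.082, "tz": -0.2532, "ax": 0.1409, "ay": 0, "az": 0}]'

```text
time_s: 1.33
tcp_pos: [0.3933, 0.2287, 0.2208]
ee_rot: [[0.0, -0.944, -0.329], [0.0, -0.329, 0.944], [-1.0, -0.0, 0.0]]
wrist_force: [-0.6, -0.0, 0.7]
gripper_width: 1.004
```

Request:
play_rows --commands '[{"fingers": -1, "tx": 0.014, "ty": -0.0344, "tz": -0.2638, "ax": 0.1408, "ay": 0, "az": 0}, {"fingers": -1, "tx": 0.014, "ty": -0.0344, "tz": -0.2638, "ax": 0.1408, "ay": 0, "az": 0}, {"fingers": -1, "tx": 0.014, "ty": -0.0344, "tz": -0.2638, "ax": 0.1408, "ay": 0, "az": 0}, {"fingers": -1, "tx": 0.014, "ty": -0.0344, "tz": -0.2638, "ax": 0.1408, "ay": 0, "az": 0}, {"fingers": -1, "tx": 0.014, "ty": -0.0344, "tz": -0.2638, "ax": 0.1408, "ay": 0, "az": 0}]'

```text
time_s: 1.75
tcp_pos: [0.4835, 0.0507, 0.2103]
ee_rot: [[0.001, -0.994, 0.108], [0.0, 0.108, 0.994], [-1.0, -0.001, 0.0]]
wrist_force: [0.7, 1.4, 0.1]
gripper_width: 1.003
```

Request:
play_rows --commands '[{"fingers": -1, "tx": 0.014, "ty": -0.144, "tz": -0.2238, "ax": 0.1408, "ay": 0, "az": 0}, {"fingers": -1, "tx": 0.014, "ty": -0.144, "tz": -0.2238, "ax": 0.1408, "ay": 0, "az": 0}, {"fingers": -1, "tx": 0.014, "ty": -0.144, "tz": -0.2238, "ax": 0.1408, "ay": 0, "az": 0}, {"fingers": -1, "tx": 0.014, "ty": -0.144, "tz": -0.2238, "ax": 0.1408, "ay": 0, "az": 0}, {"fingers": -1, "tx": 0.014, "ty": -0.144, "tz": -0.2238, "ax": 0.1408, "ay": 0, "az": 0}]'

```text
time_s: 2.17
tcp_pos: [0.5737, -0.1278, 0.1994]
ee_rot: [[0.0, -0.852, 0.523], [-0.0, 0.523, 0.852], [-1.0, -0.0, -0.0]]
wrist_force: [0.6, 0.6, -1.0]
gripper_width: 0.998
```

Request:
play_rows --commands '[{"fingers": -1, "tx": 0, "ty": 0, "tz": 0, "ax": 0, "ay": 0, "az": 0}]'

```text
time_s: 2.25
tcp_pos: [0.5746, -0.1298, 0.1985]
ee_rot: [[-0.0, -0.851, 0.524], [-0.001, 0.524, 0.851], [-1.0, -0.001, -0.001]]
wrist_force: [1.1, 0.8, 1.5]
gripper_width: 1.002
```

```bash
python3 - <<'E'
from station import r,viewer,spotter
from h import *
for i in range(2):
    s=r.sense();p=viewer.capture("wrist");print(s['tcp_pos'],s['joints'][5])
cv2.imwrite('pics/w1.png',p['image'][:,:,::-1]);print(np.round(p['mount'],4).tolist(),p['fx'],p['cx'],p['cy'])
M=np.array(p['mount']);q=np.load('fit.npy')
def wp(X):
    t=np.asarray(s['ee_rot']).T@(np.array(X)-s['tcp_pos']);c=M[:3,:3].T@(t-M[:3,3]);return np.round([p['fx']*c[0]/c[2]+p['cx'],p['fy']*c[1]/c[2]+p['cy']],1)
print('handle top pred',wp([.5731,-.1244,.131]),'nut',wp([q[0],q[1],.103]))
E
```

```text
[ 0.57464997 -0.12979213  0.19851546] -34.721415363776885
[ 0.57340605 -0.1277827   0.19854202] -34.815615120395314
[[-0.0003, -0.3043, 0.9526, -0.1419], [1.0, 0.0005, 0.0004, -0.0003], [-0.0006, 0.9526, 0.3043, -0.0836], [0.0, 0.0, 0.0, 1.0]] 314.33560864666873 279.0638240110379 209.63696273683806
handle top pred [282.  235.5] nut [281.4 104. ]
```

View pics/w1.png

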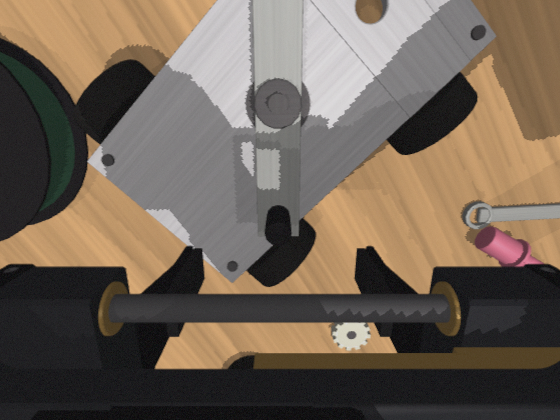

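Wrist view: the handle top is at about (280,236), as predicted at (282,235.5), with the nut at (278,103). The handle sits centred between the jaws, so I descend and grip.

Request:
play_rows --commands '[{"fingers": -1, "tx": 0.04, "ty": 0.001, "tz": 0.003, "ax": 0, "ay": 0, "az": 0}, {"fingers": -1, "tx": 0.08, "ty": 0.001, "tz": 0.003, "ax": 0, "ay": 0, "az": 0}, {"fingers": -1, "tx": 0.1, "ty": 0.001, "tz": 0.003, "ax": 0, "ay": 0, "az": 0}, {"fingers": -1, "tx": 0.116, "ty": 0.001, "tz": 0.003, "ax": 0, "ay": 0, "az": 0}, {"fingers": 0.2, "tx": 0.116, "ty": 0.001, "tz": 0.003, "ax": 0, "ay": 0, "az": 0}]'

```text
time_s: 2.77
tcp_pos: [0.5711, -0.1213, 0.11]
ee_rot: [[-0.006, -0.855, 0.519], [0.0, 0.519, 0.855], [-1.0, 0.005, -0.003]]
wrist_force: [-1.3, -0.9, -0.3]
gripper_width: 0.973
```

Request:
play_rows --commands '[{"fingers": 1, "tx": 0, "ty": 0, "tz": 0, "ax": 0, "ay": 0, "az": 0}, {"fingers": 1, "tx": 0, "ty": 0, "tz": 0, "ax": 0, "ay": 0, "az": 0}, {"fingers": 1, "tx": 0, "ty": 0, "tz": 0, "ax": 0, "ay": 0, "az": 0}, {"fingers": 1, "tx": 0, "ty": 0, "tz": 0, "ax": 0, "ay": 0, "az": 0}, {"fingers": 1, "tx": 0, "ty": 0, "tz": 0, "ax": 0, "ay": 0, "az": 0}]'

```text
time_s: 3.18
tcp_pos: [0.5737, -0.1226, 0.1135]
ee_rot: [[0.002, -0.854, 0.52], [0.0, 0.52, 0.854], [-1.0, -0.001, 0.001]]
wrist_force: [0.0, -0.5, -0.0]
gripper_width: 0.631
```

Request:
play_rows --commands '[{"fingers": 1, "tx": 0, "ty": 0, "tz": 0, "ax": 0, "ay": 0, "az": 0}, {"fingers": 1, "tx": 0, "ty": 0, "tz": 0, "ax": 0, "ay": 0, "az": 0}, {"fingers": 1, "tx": 0, "ty": 0, "tz": 0, "ax": 0, "ay": 0, "az": 0}, {"fingers": 1, "tx": 0, "ty": 0, "tz": 0, "ax": 0, "ay": 0, "az": 0}, {"fingers": 1, "tx": 0, "ty": 0, "tz": 0, "ax": 0, "ay": 0, "az": 0}]'

```text
time_s: 3.6
tcp_pos: [0.5737, -0.1228, 0.1126]
ee_rot: [[0.001, -0.854, 0.52], [-0.0, 0.52, 0.854], [-1.0, -0.001, 0.0]]
wrist_force: [1.4, -0.5, -0.4]
gripper_width: 0.252
```

Request:
play_rows --commands '[{"fingers": 1, "tx": 0, "ty": 0, "tz": 0, "ax": 0, "ay": 0, "az": 0}, {"fingers": 1, "tx": 0, "ty": 0, "tz": 0, "ax": 0, "ay": 0, "az": 0}]'

```text
time_s: 3.77
tcp_pos: [0.5737, -0.1227, 0.1126]
ee_rot: [[0.001, -0.854, 0.52], [-0.0, 0.52, 0.854], [-1.0, -0.001, 0.0]]
wrist_force: [0.7, 0.6, -0.7]
gripper_width: 0.228
```

```bash
python3 - <<'E'
from station import r,viewer
import numpy as np
from plan import *
s=r.sense();print(s['tcp_pos'],s['gripper_width'],s['wrist_force'])
x,y,a,b=np.load('fit.npy')
hd=lambda f:a+b*(1-f)+np.pi
W=[[x+.09*np.cos(hd(f)),y+.09*np.sin(hd(f)),.111,148.7-np.degrees(b)*f] for f in np.arange(0,1.01,.0625)]
print(np.round(W[-1],4))
for k in (0,4,8,12):
    print('call')
    for j in range(1,5): plan(W[k],[W[k+j]])
E
```

```text
[ 0.57373508 -0.12273514  0.11263155] 0.22766952485543468 [ 0.69064902  0.62498    -0.65022571]
[  0.6136  -0.1788   0.111  104.4369]
call
t [ 0.     -0.0058 -0.0001] ax 0.0154 -> [ 5.76800e-01 -1.26700e-01  1.11000e-01  1.45928e+02]
t [ 0.     -0.0116 -0.0006] ax 0.0307 -> [ 5.80300e-01 -1.29300e-01  1.11000e-01  1.43174e+02]
t [ 0.     -0.0173 -0.0012] ax 0.0461 -> [ 5.83800e-01 -1.31900e-01  1.11000e-01  1.40402e+02]
t [ 0.     -0.023  -0.0022] ax 0.0615 -> [ 5.8700e-01 -1.3470e-01  1.1100e-01  1.3763e+02]
call
t [ 0.     -0.0058 -0.0001] ax 0.0154 -> [ 5.902000e-01 -1.377000e-01  1.110000e-01  1.348622e+02]
t [ 0.     -0.0116 -0.0006] ax 0.0307 -> [ 5.932000e-01 -1.410000e-01  1.110000e-01  1.321082e+02]
t [ 0.     -0.0173 -0.0012] ax 0.0461 -> [ 5.960000e-01 -1.442000e-01  1.110000e-01  1.293362e+02]
t [ 0.     -0.023  -0.0022] ax 0.0615 -> [ 5.987000e-01 -1.476000e-01  1.110000e-01  1.265642e+02]
call
t [ 0.     -0.0058 -0.0001] ax 0.0154 -> [ 6.012000e-01 -1.512000e-01  1.110000e-01  1.237965e+02]
t [ 0.     -0.0116 -0.0006] ax 0.0307 -> [ 6.035000e-01 -1.549000e-01  1.110000e-01  1.210425e+02]
t [ 0.     -0.0173 -0.0012] ax 0.0461 -> [ 6.057000e-01 -1.586000e-01  1.110000e-01  1.182705e+02]
t [ 0.     -0.023  -0.0022] ax 0.0615 -> [ 6.076000e-01 -1.625000e-01  1.110000e-01  1.154985e+02]
call
t [ 0.     -0.0058 -0.0001] ax 0.0154 -> [ 6.094000e-01 -1.665000e-01  1.110000e-01  1.127307e+02]
t [ 0.     -0.0116 -0.0006] ax 0.0307 -> [  0.611   -0.1705   0.111  109.9767]
t [ 0.     -0.0173 -0.0012] ax 0.0461 -> [  0.6124  -0.1746   0.111  107.2047]
t [ 0.     -0.023  -0.0022] ax 0.0615 -> [  0.6136  -0.1788   0.111  104.4327]
```

Request:
play_rows --commands '[{"fingers": 1, "tx": 0, "ty": -0.0058, "tz": -0.0001, "ax": 0.0154, "ay": 0, "az": 0}, {"fingers": 1, "tx": 0, "ty": -0.0116, "tz": -0.0006, "ax": 0.0307, "ay": 0, "az": 0}, {"fingers": 1, "tx": 0, "ty": -0.0173, "tz": -0.0012, "ax": 0.0461, "ay": 0, "az": 0}, {"fingers": 1, "tx": 0, "ty": -0.023, "tz": -0.0022, "ax": 0.0615, "ay": 0, "az": 0}]'

```text
time_s: 4.1
tcp_pos: [0.588, -0.1327, 0.1126]
ee_rot: [[0.001, -0.737, 0.675], [0.0, 0.675, 0.737], [-1.0, -0.001, 0.001]]
wrist_force: [2.0, 1.4, 0.1]
gripper_width: 0.217
```

Request:
play_rows --commands '[{"fingers": 1, "tx": 0, "ty": -0.0058, "tz": -0.0001, "ax": 0.0154, "ay": 0, "az": 0}, {"fingers": 1, "tx": 0, "ty": -0.0116, "tz": -0.0006, "ax": 0.0307, "ay": 0, "az": 0}, {"fingers": 1, "tx": 0, "ty": -0.0173, "tz": -0.0012, "ax": 0.0461, "ay": 0, "az": 0}, {"fingers": 1, "tx": 0, "ty": -0.023, "tz": -0.0022, "ax": 0.0615, "ay": 0, "az": 0}]'

```text
time_s: 4.43
tcp_pos: [0.6003, -0.1454, 0.1126]
ee_rot: [[0.003, -0.594, 0.804], [0.001, 0.804, 0.594], [-1.0, -0.001, 0.003]]
wrist_force: [3.3, 3.1, -1.3]
gripper_width: 0.223
```

Forces are low, so I continue the same way.

Request:
play_rows --commands '[{"fingers": 1, "tx": 0, "ty": -0.0058, "tz": -0.0001, "ax": 0.0154, "ay": 0, "az": 0}, {"fingers": 1, "tx": 0, "ty": -0.0116, "tz": -0.0006, "ax": 0.0307, "ay": 0, "az": 0}, {"fingers": 1, "tx": 0, "ty": -0.0173, "tz": -0.0012, "ax": 0.0461, "ay": 0, "az": 0}, {"fingers": 1, "tx": 0, "ty": -0.023, "tz": -0.0022, "ax": 0.0615, "ay": 0, "az": 0}]'

```text
time_s: 4.77
tcp_pos: [0.6101, -0.1602, 0.1127]
ee_rot: [[0.005, -0.429, 0.903], [0.0, 0.903, 0.429], [-1.0, -0.002, 0.005]]
wrist_force: [4.9, 1.8, -3.1]
gripper_width: 0.222
```

Request:
play_rows --commands '[{"fingers": 1, "tx": 0, "ty": -0.0058, "tz": -0.0001, "ax": 0.0154, "ay": 0, "az": 0}, {"fingers": 1, "tx": 0, "ty": -0.0116, "tz": -0.0006, "ax": 0.0307, "ay": 0, "az": 0}, {"fingers": 1, "tx": 0, "ty": -0.0173, "tz": -0.0012, "ax": 0.0461, "ay": 0, "az": 0}, {"fingers": 1, "tx": 0, "ty": -0.023, "tz": -0.0022, "ax": 0.0615, "ay": 0, "az": 0}, {"fingers": 1, "tx": 0, "ty": -0.023, "tz": -0.0022, "ax": 0.0615, "ay": 0, "az": 0}]'

```text
time_s: 5.18
tcp_pos: [0.6169, -0.1772, 0.1127]
ee_rot: [[0.007, -0.248, 0.969], [-0.0, 0.969, 0.248], [-1.0, -0.002, 0.007]]
wrist_force: [6.8, 0.7, -4.2]
gripper_width: 0.22
```

```bash
python3 - <<'E'
from station import r,viewer
from h import *
for i in range(3):
    p=viewer.capture("top");s=r.sense();print(s['tcp_pos'],s['wrist_force'],s['gripper_width'])
cv2.imwrite('pics/top1.png',cv2.resize(p['image'][110:275,330:475,::-1],None,fx=3.5,fy=3.5,interpolation=cv2.INTER_CUBIC))
np.savez('top1.npz',**{k:p[k] for k in('image','fx','fy','cx','cy','R','t')})
E
```

```text
[ 0.61691719 -0.17703887  0.11270409] [ 6.49798209 -0.02536872 -3.79035101] 0.22048952865651422
[ 0.61688953 -0.17693349  0.11272196] [ 6.32193292 -0.21216237 -4.18135039] 0.2191703821249193
[ 0.61686867 -0.17687422  0.11271515] [ 6.70935247 -0.14096954 -4.26551321] 0.21999547440795397
```

View pics/top1.png

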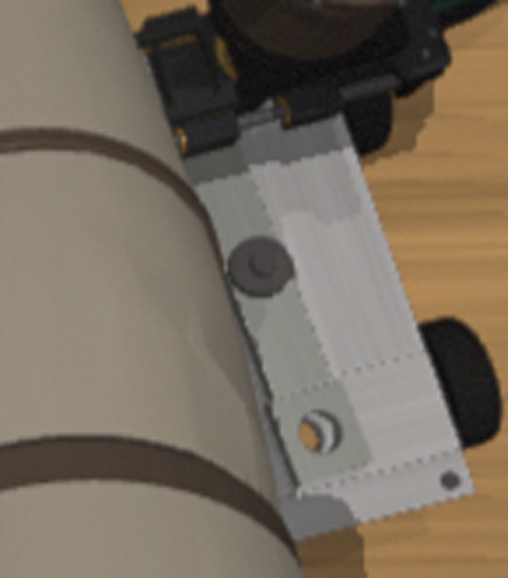

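```bash
python3 - <<'E'
from h import *
p=np.load('top1.npz');x,y,a,b=np.load('fit.npy')
H=ray(p,(330+319/3.5,110+432/3.5),.086);N=ray(p,(330+261/3.5,110+266/3.5),.103)
print(H,N,np.hypot(*(H-[x,y,.086])[:2]),'boom angle',np.arctan2(H[1]-y,H[0]-x)-a)
print(proj(p,[x+.1*np.cos(a),y+.1*np.sin(a),.086]))
# rim of hole fit
g=cv2.resize(p['image'][110:275,330:475],None,fx=8,fy=8,interpolation=cv2.INTER_CUBIC)[(340):(640),:]
cv2.imwrite('pics/x.png',cv2.resize(p['image'][215:255,400:445,::-1],None,fx=12,fy=12,interpolation=cv2.INTER_CUBIC))
E
```

```text
[ 0.4316275 -0.2311109  0.086    ] [ 0.52529141 -0.20119096  0.103     ] 0.09936752431363463 boom angle 0.05243505182803787
[418.7738562  234.50909109]
```

View pics/x.png

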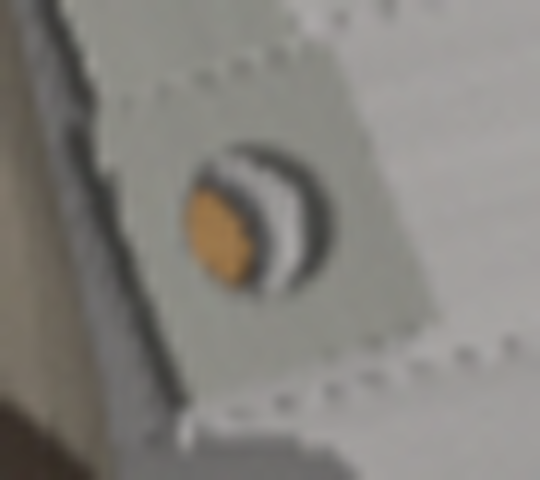

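Request:
play_rows --commands '[{"fingers": 1, "tx": 0, "ty": -0.0034, "tz": 0.001, "ax": 0.009, "ay": 0, "az": 0}, {"fingers": 1, "tx": 0, "ty": -0.0067, "tz": 0.002, "ax": 0.0178, "ay": 0, "az": 0}, {"fingers": 1, "tx": 0, "ty": -0.0067, "tz": 0.002, "ax": 0.0178, "ay": 0, "az": 0}]'

```text
time_s: 5.58
tcp_pos: [0.6183, -0.1818, 0.1127]
ee_rot: [[0.004, -0.194, 0.981], [-0.0, 0.981, 0.194], [-1.0, -0.001, 0.004]]
wrist_force: [5.1, 0.0, -3.8]
gripper_width: 0.221
```

```bash
python3 - <<'E'
from station import r,viewer
from h import *
for i in range(2):
    p=viewer.capture("top");s=r.sense();print(s['tcp_pos'],s['wrist_force'],s['ee_rot'][:,1])
np.savez('top2.npz',**{k:p[k] for k in('image','fx','fy','cx','cy','R','t')})
o=np.hstack([cv2.resize(np.load(f)['image'][215:255,400:445,::-1],None,fx=8,fy=8,interpolation=cv2.INTER_CUBIC) for f in('top1.npz','top2.npz')])
cv2.imwrite('pics/x2.png',o)
a,b=[np.load(f)['image'][215:255,400:440] for f in('top1.npz','top2.npz')]
E
```

```text
[ 0.61821601 -0.18177443  0.11269261] [ 5.2805856  -1.0296048  -3.44401681] [-0.19440056  0.98092144 -0.00124311]
[ 0.61820493 -0.18171869  0.11266983] [ 7.24918149 -1.35130595 -3.95682613] [-0.19461962  0.98087802 -0.00123246]
```

View pics/x2.png

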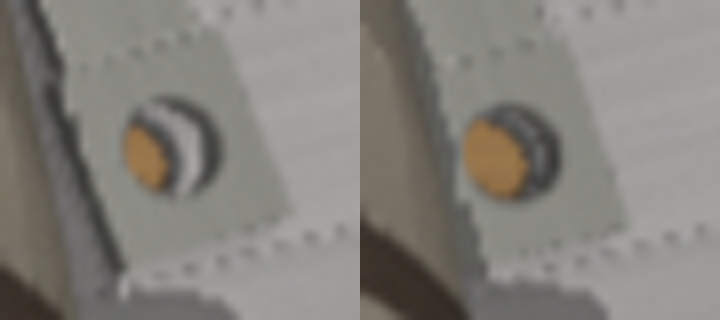

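The holes are aligned in the right panel: the boom hole is at (419.0,234.0) in the full image against a target of (418.8,234.5). Next I release and rise.

Request:
play_rows --commands '[{"fingers": 0.3, "tx": 0, "ty": 0, "tz": 0, "ax": 0, "ay": 0, "az": 0}, {"fingers": -0.2, "tx": 0, "ty": 0, "tz": 0, "ax": 0, "ay": 0, "az": 0}, {"fingers": -0.2, "tx": 0, "ty": 0, "tz": 0, "ax": 0, "ay": 0, "az": 0}, {"fingers": -0.2, "tx": 0, "ty": 0, "tz": 0, "ax": 0, "ay": 0, "az": 0}, {"fingers": -0.2, "tx": 0, "ty": 0, "tz": 0, "ax": 0, "ay": 0, "az": 0}]'

```text
time_s: 6.1
tcp_pos: [0.6158, -0.1816, 0.1125]
ee_rot: [[-0.001, -0.194, 0.981], [0.0, 0.981, 0.194], [-1.0, 0.0, -0.001]]
wrist_force: [-0.3, -0.5, -0.2]
gripper_width: 0.512
```

Request:
play_rows --commands '[{"fingers": -0.4, "tx": 0, "ty": 0, "tz": 0, "ax": 0, "ay": 0, "az": 0}, {"fingers": -0.4, "tx": -0.03, "ty": 0, "tz": 0, "ax": 0, "ay": 0, "az": 0}, {"fingers": -0.6, "tx": -0.08, "ty": 0, "tz": 0, "ax": 0, "ay": 0, "az": 0}, {"fingers": -1, "tx": -0.12, "ty": 0, "tz": 0, "ax": 0, "ay": 0, "az": 0}, {"fingers": -1, "tx": -0.12, "ty": 0, "tz": 0, "ax": 0, "ay": 0, "az": 0}]'

```text
time_s: 6.52
tcp_pos: [0.6198, -0.1826, 0.2105]
ee_rot: [[0.013, -0.195, 0.981], [-0.003, 0.981, 0.195], [-1.0, -0.006, 0.012]]
wrist_force: [0.8, -0.5, 1.5]
gripper_width: 0.847
```

```bash
python3 - <<'E'
from station import r,viewer
from h import *
from plan import plan
viewer.capture("wrist");s=r.sense();print(s['time_s'],s['tcp_pos'],s['wrist_force'],s['gripper_width'])
y=s['ee_rot'][:,1];h=np.degrees(np.arctan2(y[1],y[0]));print(h)
A=np.r_[s['tcp_pos'],h];B=np.array([.4435,.212,.20,102.4])
plan(A,[A+(B-A)*k/3 for k in (1,2,3)])
E
```

```text
6.5667 [ 0.61836783 -0.18191593  0.2071823 ] [ 0.24708219  0.0226362  -1.60103914] 0.8847261441006778
101.21990638256247
t [ 0.0032  0.1868 -0.0422] ax -0.0022 -> [ 5.601000e-01 -5.070000e-02  2.048000e-01  1.016159e+02]
t [ 0.0032  0.1872 -0.0408] ax -0.0022 -> [5.018000e-01 8.070000e-02 2.024000e-01 1.020119e+02]
t [ 0.0032  0.1874 -0.0396] ax -0.0022 -> [  0.4435   0.212    0.2    102.4079]
```

Request:
play_rows --commands '[{"fingers": -1, "tx": 0, "ty": 0.187, "tz": -0.042, "ax": -0.002, "ay": 0, "az": 0}, {"fingers": -1, "tx": 0, "ty": 0.187, "tz": -0.042, "ax": -0.002, "ay": 0, "az": 0}, {"fingers": -1, "tx": 0, "ty": 0.187, "tz": -0.042, "ax": -0.002, "ay": 0, "az": 0}, {"fingers": -1, "tx": 0, "ty": 0.187, "tz": -0.042, "ax": -0.002, "ay": 0, "az": 0}]'

```text
time_s: 6.9
tcp_pos: [0.5555, -0.0474, 0.2016]
ee_rot: [[-0.003, -0.202, 0.979], [0.001, 0.979, 0.202], [-1.0, 0.001, -0.003]]
wrist_force: [-0.0, 0.4, -0.2]
gripper_width: 0.996
```

Request:
play_rows --commands '[{"fingers": -1, "tx": 0, "ty": 0.187, "tz": -0.041, "ax": -0.002, "ay": 0, "az": 0}, {"fingers": -1, "tx": 0, "ty": 0.187, "tz": -0.041, "ax": -0.002, "ay": 0, "az": 0}, {"fingers": -1, "tx": 0, "ty": 0.187, "tz": -0.041, "ax": -0.002, "ay": 0, "az": 0}, {"fingers": -1, "tx": 0, "ty": 0.187, "tz": -0.041, "ax": -0.002, "ay": 0, "az": 0}]'

```text
time_s: 7.23
tcp_pos: [0.4975, 0.0837, 0.2018]
ee_rot: [[-0.002, -0.209, 0.978], [0.0, 0.978, 0.209], [-1.0, 0.001, -0.002]]
wrist_force: [-0.3, -0.2, 0.7]
gripper_width: 1.0
```

Request:
play_rows --commands '[{"fingers": -1, "tx": 0, "ty": 0.1, "tz": -0.022, "ax": -0.002, "ay": 0, "az": 0}, {"fingers": -1, "tx": 0, "ty": 0.187, "tz": -0.04, "ax": -0.002, "ay": 0, "az": 0}, {"fingers": -1, "tx": 0, "ty": 0.187, "tz": -0.04, "ax": -0.002, "ay": 0, "az": 0}, {"fingers": -1, "tx": 0, "ty": 0.187, "tz": -0.04, "ax": -0.002, "ay": 0, "az": 0}, {"fingers": -1, "tx": 0, "ty": 0.187, "tz": -0.04, "ax": -0.002, "ay": 0, "az": 0}]'

```text
time_s: 7.65
tcp_pos: [0.44, 0.2149, 0.2019]
ee_rot: [[-0.001, -0.217, 0.976], [-0.0, 0.976, 0.217], [-1.0, 0.0, -0.001]]
wrist_force: [-0.1, -0.2, -0.1]
gripper_width: 1.003
```

```bash
python3 - <<'E'
from station import r,viewer
from h import *
for i in range(3): t=viewer.capture("top")
np.savez('top3.npz',**{k:t[k] for k in('image','fx','fy','cx','cy','R','t')})
s=r.sense();p=viewer.capture("wrist");print(s['time_s'],s['tcp_pos'],s['wrist_force'],s['gripper_width'],s['ee_rot'][:,1])
M=np.array(p['mount'])
def wp(X):
    q=np.asarray(s['ee_rot']).T@(np.array(X)-s['tcp_pos']);c=M[:3,:3].T@(q-M[:3,3]);return np.round([p['fx']*c[0]/c[2]+p['cx'],p['fy']*c[1]/c[2]+p['cy']],1)
print('knob top',wp([.443,.2118,.127]),'collar',wp([.443,.2118,.089]))
a=cv2.resize(t['image'][110:275,330:475,::-1],None,fx=2.545,fy=2.545,interpolation=cv2.INTER_CUBIC)[:420]
cv2.imwrite('pics/c3.png',np.hstack([p['image'][:,60:480,::-1],a]))
E
```

```text
7.8 [0.44128142 0.21178151 0.20193827] [-0.17688472 -0.45786539 -0.52611616] 0.9983816090419755 [-2.12909510e-01  9.77071660e-01 -7.14795933e-04]
knob top [278.3 230.4] collar [278.4 214.2]
```

View pics/c3.png

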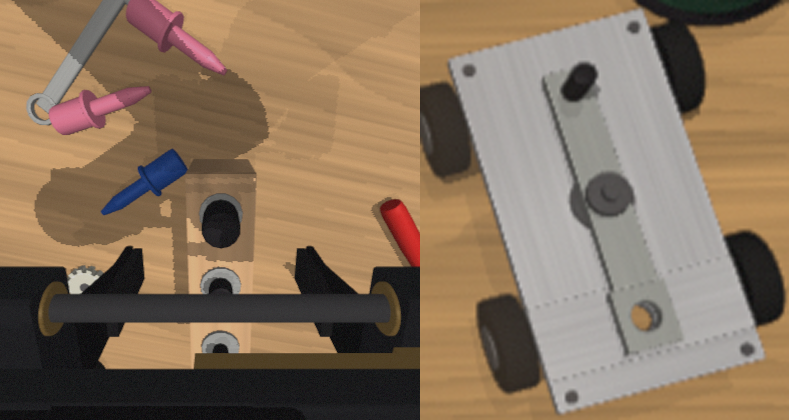

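Left: the biggest knob is at about (281,228), predicted (278,230), centred between the jaws. Blue and pink pins are away from the fingers. Right: the boom hole is still over the deck hole, within about 1 px. Descending.

Request:
play_rows --commands '[{"fingers": -1, "tx": 0.04, "ty": 0.0015, "tz": 0.001, "ax": 0, "ay": 0, "az": 0}, {"fingers": -1, "tx": 0.08, "ty": 0.0015, "tz": 0.001, "ax": 0, "ay": 0, "az": 0}, {"fingers": -1, "tx": 0.11, "ty": 0.0015, "tz": 0.001, "ax": 0, "ay": 0, "az": 0}, {"fingers": -1, "tx": 0.12, "ty": 0.0015, "tz": 0.001, "ax": 0, "ay": 0, "az": 0}, {"fingers": 0, "tx": 0.12, "ty": 0.0015, "tz": 0.001, "ax": 0, "ay": 0, "az": 0}]'

```text
time_s: 8.27
tcp_pos: [0.4416, 0.2115, 0.1106]
ee_rot: [[-0.004, -0.211, 0.978], [-0.004, 0.978, 0.211], [-1.0, -0.003, -0.004]]
wrist_force: [0.4, -0.1, 0.4]
gripper_width: 0.971
```

Request:
play_rows --commands '[{"fingers": 1, "tx": 0, "ty": 0, "tz": 0, "ax": 0, "ay": 0, "az": 0}, {"fingers": 1, "tx": 0, "ty": 0, "tz": 0, "ax": 0, "ay": 0, "az": 0}, {"fingers": 1, "tx": 0, "ty": 0, "tz": 0, "ax": 0, "ay": 0, "az": 0}, {"fingers": 1, "tx": 0, "ty": 0, "tz": 0, "ax": 0, "ay": 0, "az": 0}, {"fingers": 1, "tx": 0, "ty": 0, "tz": 0, "ax": 0, "ay": 0, "az": 0}]'

```text
time_s: 8.68
tcp_pos: [0.4426, 0.2138, 0.1135]
ee_rot: [[0.001, -0.213, 0.977], [0.001, 0.977, 0.213], [-1.0, 0.001, 0.002]]
wrist_force: [0.7, -0.1, -0.8]
gripper_width: 0.631
```

Request:
play_rows --commands '[{"fingers": 1, "tx": 0, "ty": 0, "tz": 0, "ax": 0, "ay": 0, "az": 0}, {"fingers": 1, "tx": 0, "ty": 0, "tz": 0, "ax": 0, "ay": 0, "az": 0}, {"fingers": 1, "tx": 0, "ty": 0, "tz": 0, "ax": 0, "ay": 0, "az": 0}, {"fingers": 1, "tx": 0, "ty": 0, "tz": 0, "ax": 0, "ay": 0, "az": 0}, {"fingers": 1, "tx": 0, "ty": 0, "tz": 0, "ax": 0, "ay": 0, "az": 0}]'

```text
time_s: 9.1
tcp_pos: [0.4422, 0.2135, 0.1126]
ee_rot: [[-0.0, -0.213, 0.977], [-0.0, 0.977, 0.213], [-1.0, -0.0, -0.0]]
wrist_force: [-0.5, 0.7, 0.7]
gripper_width: 0.336
```

Request:
play_rows --commands '[{"fingers": 1, "tx": -0.015, "ty": 0, "tz": 0, "ax": 0, "ay": 0, "az": 0}, {"fingers": 1, "tx": -0.04, "ty": 0, "tz": 0, "ax": 0, "ay": 0, "az": 0}, {"fingers": 1, "tx": -0.08, "ty": 0, "tz": 0, "ax": 0, "ay": 0, "az": 0}, {"fingers": 1, "tx": -0.12, "ty": 0, "tz": 0, "ax": 0, "ay": 0, "az": 0}, {"fingers": 1, "tx": -0.16, "ty": 0, "tz": 0, "ax": 0, "ay": 0, "az": 0}]'

```text
time_s: 9.52
tcp_pos: [0.4415, 0.213, 0.2331]
ee_rot: [[-0.002, -0.212, 0.977], [-0.001, 0.977, 0.212], [-1.0, -0.001, -0.002]]
wrist_force: [0.2, -0.0, -1.8]
gripper_width: 0.336
```

```bash
python3 - <<'E'
from station import r,viewer
from h import *
from plan import plan
for i in range(4): p=viewer.capture("scene")
s=r.sense();print(s['time_s'],s['tcp_pos'],s['wrist_force'],s['gripper_width'])
cv2.imwrite('pics/s4.png',p['image'][:,:,::-1])
y=s['ee_rot'][:,1];h=np.degrees(np.arctan2(y[1],y[0]));print(h)
A=np.r_[s['tcp_pos'],h];B=np.array([.4296,-.2263,.21,h])
plan(A,[A+(B-A)*k/3 for k in (1,2,3)])
E
```

```text
9.7167 [0.44176434 0.2133939  0.23246767] [ 0.59099954 -1.18641573 -3.43138536] 0.333008554255274
102.24566457865662
t [ 0.01   -0.1898 -0.0467] ax -0.0 -> [4.377000e-01 6.690000e-02 2.250000e-01 1.022457e+02]
t [ 0.01   -0.1899 -0.0468] ax -0.0 -> [ 4.336000e-01 -7.980000e-02  2.175000e-01  1.022457e+02]
t [ 0.01   -0.1898 -0.0467] ax -0.0 -> [  0.4296  -0.2263   0.21   102.2457]
```

View pics/s4.png

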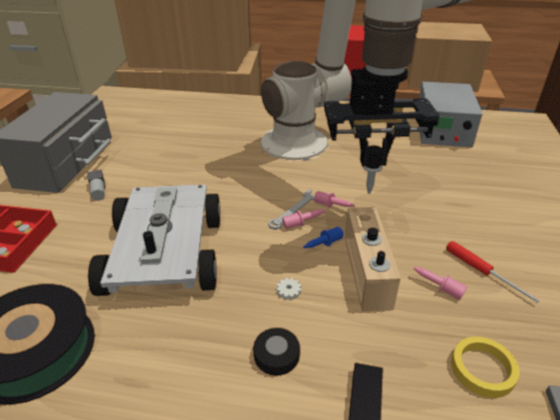

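The pin is held upright under the gripper at (372,175). The rack keeps the two smaller pins. The loose blue and pink pins are lying on the table; they had toppled by themselves, since the arm was never near them. Carrying to the rover.

Request:
play_rows --commands '[{"fingers": 1, "tx": 0.01, "ty": -0.05, "tz": -0.012, "ax": 0, "ay": 0, "az": 0}, {"fingers": 1, "tx": 0.01, "ty": -0.1, "tz": -0.024, "ax": 0, "ay": 0, "az": 0}, {"fingers": 1, "tx": 0.01, "ty": -0.145, "tz": -0.036, "ax": 0, "ay": 0, "az": 0}, {"fingers": 1, "tx": 0.01, "ty": -0.19, "tz": -0.047, "ax": 0, "ay": 0, "az": 0}]'

```text
time_s: 10.05
tcp_pos: [0.4362, 0.0648, 0.2228]
ee_rot: [[-0.005, -0.213, 0.977], [-0.002, 0.977, 0.213], [-1.0, -0.001, -0.005]]
wrist_force: [0.2, -0.3, -1.3]
gripper_width: 0.336
```

Request:
play_rows --commands '[{"fingers": 1, "tx": 0.01, "ty": -0.05, "tz": -0.012, "ax": 0, "ay": 0, "az": 0}, {"fingers": 1, "tx": 0.01, "ty": -0.1, "tz": -0.024, "ax": 0, "ay": 0, "az": 0}, {"fingers": 1, "tx": 0.01, "ty": -0.145, "tz": -0.036, "ax": 0, "ay": 0, "az": 0}, {"fingers": 1, "tx": 0.01, "ty": -0.19, "tz": -0.047, "ax": 0, "ay": 0, "az": 0}]'

```text
time_s: 10.38
tcp_pos: [0.4319, -0.0818, 0.2155]
ee_rot: [[-0.005, -0.212, 0.977], [-0.0, 0.977, 0.212], [-1.0, 0.001, -0.005]]
wrist_force: [1.0, -0.6, -2.0]
gripper_width: 0.338
```

Request:
play_rows --commands '[{"fingers": 1, "tx": 0.01, "ty": -0.05, "tz": -0.012, "ax": 0, "ay": 0, "az": 0}, {"fingers": 1, "tx": 0.01, "ty": -0.1, "tz": -0.024, "ax": 0, "ay": 0, "az": 0}, {"fingers": 1, "tx": 0.01, "ty": -0.145, "tz": -0.036, "ax": 0, "ay": 0, "az": 0}, {"fingers": 1, "tx": 0.01, "ty": -0.18, "tz": -0.044, "ax": 0, "ay": 0, "az": 0}, {"fingers": 1, "tx": 0.01, "ty": -0.19, "tz": -0.047, "ax": 0, "ay": 0, "az": 0}]'

```text
time_s: 10.8
tcp_pos: [0.4283, -0.2295, 0.2076]
ee_rot: [[-0.005, -0.209, 0.978], [0.001, 0.978, 0.209], [-1.0, 0.002, -0.005]]
wrist_force: [-0.2, 0.2, -2.2]
gripper_width: 0.332
```

```bash
python3 - <<'E'
from station import r,viewer
from h import *
for i in range(4): p=viewer.capture("scene")
s=r.sense();w=viewer.capture("wrist");print(s['time_s'],s['tcp_pos'],s['wrist_force'],s['ee_rot'][:,1])
print(moves(s,[.4296,-.2263,.21]))
X=s['tcp_pos'];print('pin tip pred',proj(p,X-[0,0,.0876]),'boom hole pred',proj(p,[.4296,-.2263,.086]))
M=np.array(w['mount'])
def wp(X):
    q=np.asarray(s['ee_rot']).T@(np.array(X)-s['tcp_pos']);c=M[:3,:3].T@(q-M[:3,3]);return np.round([w['fx']*c[0]/c[2]+w['cx'],w['fy']*c[1]/c[2]+w['cy']],1)
print('wrist: hole',wp([.4296,-.2263,.086]),'tip',wp(X-[0,0,.0876]))
a=cv2.resize(p['image'][150:300,90:240,::-1],(420,420),interpolation=cv2.INTER_CUBIC)
cv2.imwrite('pics/s5.png',np.hstack([a,w['image'][:,95:465,::-1]]))
E
```

```text
11.0 [ 0.42893481 -0.22609701  0.20873007] [-0.77954448  1.11573184 -1.06247738] [-0.21217353  0.97723059  0.00166105]
[-1.27201132 -0.33739563  0.60378857]
pin tip pred [163.19044577 179.62608071] boom hole pred [165.54406459 192.89172238]
wrist: hole [278.1 209.7] tip [278.5 222.6]
```

View pics/s5.png

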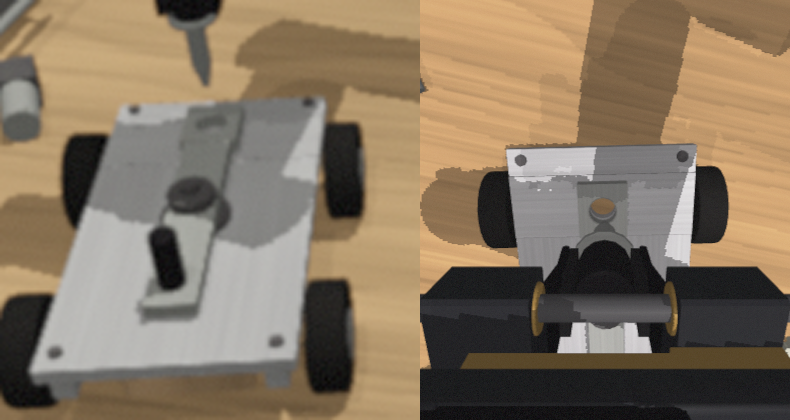

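The scene crop puts the pin tip at (163.9,180.4), predicted (163.2,179.6), and the boom hole at (165.7,193.6), predicted (165.5,192.9). The wrist view has the hole at (277,208), predicted (278,210). All agree, so I lower gently.

Request:
play_rows --commands '[{"fingers": 1, "tx": 0.015, "ty": -0.0004, "tz": 0.0008, "ax": 0, "ay": 0, "az": 0}, {"fingers": 1, "tx": 0.03, "ty": -0.0004, "tz": 0.0008, "ax": 0, "ay": 0, "az": 0}, {"fingers": 1, "tx": 0.04, "ty": -0.0004, "tz": 0.0008, "ax": 0, "ay": 0, "az": 0}, {"fingers": 1, "tx": 0.05, "ty": -0.0004, "tz": 0.0008, "ax": 0, "ay": 0, "az": 0}, {"fingers": 1, "tx": 0.06, "ty": -0.0004, "tz": 0.0008, "ax": 0, "ay": 0, "az": 0}]'

```text
time_s: 11.47
tcp_pos: [0.4306, -0.2262, 0.1646]
ee_rot: [[0.0, -0.214, 0.977], [-0.0, 0.977, 0.214], [-1.0, -0.0, 0.0]]
wrist_force: [-0.0, -0.0, -1.6]
gripper_width: 0.339
```

Request:
play_rows --commands '[{"fingers": 1, "tx": 0.006, "ty": 0, "tz": 0, "ax": 0, "ay": 0, "az": 0}, {"fingers": 1, "tx": 0.012, "ty": 0, "tz": 0, "ax": 0, "ay": 0, "az": 0}, {"fingers": 1, "tx": 0.018, "ty": 0, "tz": 0, "ax": 0, "ay": 0, "az": 0}, {"fingers": 1, "tx": 0.024, "ty": 0, "tz": 0, "ax": 0, "ay": 0, "az": 0}]'

```text
time_s: 11.8
tcp_pos: [0.4306, -0.227, 0.1469]
ee_rot: [[0.001, -0.213, 0.977], [-0.0, 0.977, 0.213], [-1.0, -0.0, 0.0]]
wrist_force: [0.4, 0.9, -2.2]
gripper_width: 0.333
```

Request:
play_rows --commands '[{"fingers": 1, "tx": 0.008, "ty": 0, "tz": 0, "ax": 0, "ay": 0, "az": 0}, {"fingers": 1, "tx": 0.016, "ty": 0, "tz": 0, "ax": 0, "ay": 0, "az": 0}, {"fingers": 1, "tx": 0.024, "ty": 0, "tz": 0, "ax": 0, "ay": 0, "az": 0}, {"fingers": 1, "tx": 0.03, "ty": 0, "tz": 0, "ax": 0, "ay": 0, "az": 0}, {"fingers": 1, "tx": 0.035, "ty": 0, "tz": 0, "ax": 0, "ay": 0, "az": 0}]'

```text
time_s: 12.22
tcp_pos: [0.4302, -0.2269, 0.1201]
ee_rot: [[-0.001, -0.213, 0.977], [0.0, 0.977, 0.213], [-1.0, 0.0, -0.001]]
wrist_force: [0.5, 0.2, -1.8]
gripper_width: 0.339
```

Request:
play_rows --commands '[{"fingers": 1, "tx": 0.003, "ty": 0, "tz": 0, "ax": 0, "ay": 0, "az": 0}, {"fingers": 1, "tx": 0.006, "ty": 0, "tz": 0, "ax": 0, "ay": 0, "az": 0}, {"fingers": 1, "tx": 0.008, "ty": 0, "tz": 0, "ax": 0, "ay": 0, "az": 0}, {"fingers": 1, "tx": 0.008, "ty": 0, "tz": 0, "ax": 0, "ay": 0, "az": 0}]'

```text
time_s: 12.55
tcp_pos: [0.4303, -0.2269, 0.1146]
ee_rot: [[-0.0, -0.213, 0.977], [0.0, 0.977, 0.213], [-1.0, 0.0, -0.0]]
wrist_force: [0.6, -0.2, -1.7]
gripper_width: 0.336
```

Request:
play_rows --commands '[{"fingers": 1, "tx": 0.001, "ty": 0, "tz": 0, "ax": 0, "ay": 0, "az": 0}, {"fingers": 1, "tx": 0.002, "ty": 0, "tz": 0, "ax": 0, "ay": 0, "az": 0}, {"fingers": 1, "tx": 0.002, "ty": 0, "tz": 0, "ax": 0, "ay": 0, "az": 0}]'

```text
time_s: 12.8
tcp_pos: [0.4307, -0.227, 0.1136]
ee_rot: [[0.001, -0.213, 0.977], [-0.0, 0.977, 0.213], [-1.0, -0.0, 0.001]]
wrist_force: [-0.1, -0.0, -0.9]
gripper_width: 0.335
```

Contact is just starting. I add a little more, then release.

Request:
play_rows --commands '[{"fingers": 1, "tx": 0.001, "ty": 0, "tz": 0, "ax": 0, "ay": 0, "az": 0}, {"fingers": 1, "tx": 0.001, "ty": 0, "tz": 0, "ax": 0, "ay": 0, "az": 0}]'

```text
time_s: 12.97
tcp_pos: [0.4307, -0.2272, 0.1135]
ee_rot: [[0.001, -0.213, 0.977], [-0.001, 0.977, 0.213], [-1.0, -0.001, 0.001]]
wrist_force: [-1.6, 0.1, 3.9]
gripper_width: 0.334
```

Request:
play_rows --commands '[{"fingers": 0.2, "tx": 0, "ty": 0, "tz": 0, "ax": 0, "ay": 0, "az": 0}, {"fingers": -0.3, "tx": 0, "ty": 0, "tz": 0, "ax": 0, "ay": 0, "az": 0}, {"fingers": -0.5, "tx": 0, "ty": 0, "tz": 0, "ax": 0, "ay": 0, "az": 0}, {"fingers": -0.5, "tx": 0, "ty": 0, "tz": 0, "ax": 0, "ay": 0, "az": 0}, {"fingers": -0.5, "tx": 0, "ty": 0, "tz": 0, "ax": 0, "ay": 0, "az": 0}]'

```text
time_s: 13.38
tcp_pos: [0.4305, -0.2269, 0.1124]
ee_rot: [[0.0, -0.213, 0.977], [0.0, 0.977, 0.213], [-1.0, 0.0, 0.0]]
wrist_force: [0.6, 0.1, -0.5]
gripper_width: 0.614
```

Request:
play_rows --commands '[{"fingers": -0.8, "tx": 0, "ty": 0, "tz": 0, "ax": 0, "ay": 0, "az": 0}, {"fingers": -0.8, "tx": -0.02, "ty": 0, "tz": 0, "ax": 0, "ay": 0, "az": 0}, {"fingers": -0.8, "tx": -0.05, "ty": 0, "tz": 0, "ax": 0, "ay": 0, "az": 0}, {"fingers": -0.8, "tx": -0.09, "ty": 0, "tz": 0, "ax": 0, "ay": 0, "az": 0}, {"fingers": -0.8, "tx": -0.13, "ty": 0, "tz": 0, "ax": 0, "ay": 0, "az": 0}]'

```text
time_s: 13.8
tcp_pos: [0.4298, -0.2268, 0.2106]
ee_rot: [[-0.002, -0.213, 0.977], [0.0, 0.977, 0.213], [-1.0, 0.001, -0.002]]
wrist_force: [1.9, -0.3, -0.7]
gripper_width: 0.883
```

Request:
play_rows --commands '[{"fingers": -1, "tx": -0.02, "ty": 0.05, "tz": 0, "ax": 0, "ay": 0, "az": 0}, {"fingers": -1, "tx": -0.02, "ty": 0.1, "tz": 0, "ax": 0, "ay": 0, "az": 0}, {"fingers": -1, "tx": -0.02, "ty": 0.15, "tz": 0, "ax": 0, "ay": 0, "az": 0}, {"fingers": -1, "tx": -0.02, "ty": 0.2, "tz": 0, "ax": 0, "ay": 0, "az": 0}, {"fingers": -1, "tx": -0.02, "ty": 0.24, "tz": 0, "ax": 0, "ay": 0, "az": 0}]'

```text
time_s: 14.22
tcp_pos: [0.3912, -0.0494, 0.2252]
ee_rot: [[0.001, -0.213, 0.977], [0.001, 0.977, 0.213], [-1.0, 0.0, 0.001]]
wrist_force: [0.0, -0.5, -0.2]
gripper_width: 0.996
```

```bash
python3 - <<'E'
from station import r,viewer
from h import *
t=viewer.capture("top");p=viewer.capture("scene");s=r.sense();print(s['time_s'],s['tcp_pos'],s['wrist_force'])
a=cv2.resize(p['image'][150:300,90:240,::-1],(400,400),interpolation=cv2.INTER_CUBIC)
b=cv2.resize(t['image'][110:275,325:490,::-1],(400,400),interpolation=cv2.INTER_CUBIC)
X=[.4296,-.2263];print('scene knobtop',proj(p,X+[.128]),'collar',proj(p,X+[.09]),'top',proj(t,X+[.128]),proj(t,X+[.09]))
cv2.imwrite('pics/end.png',np.hstack([a,b]))
E
```

```text
14.3167 [ 0.39136962 -0.04824913  0.2254186 ] [-0.24540214  0.1620248   0.14848531]
scene knobtop [162.47641813 177.15494245] collar [165.25853933 191.42700075] top [425.59682124 231.70102021] [419.41185966 234.24520061]
```

View pics/end.png

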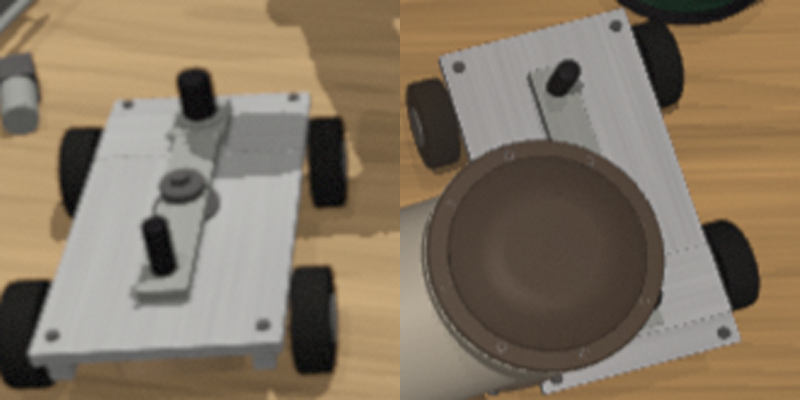

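The scene crop shows the pin seated, with its collar at (165.4,191.3), predicted (165.3,191.4), and its knob top at (162.4,178.1), predicted (162.5,177.2). Handing in.

```bash
python3 -c "
from station import job
print(job.finish_job())"
```

```text
the job is handed in; nothing more can be done
None
```

The boom is pinned for transport. I turned it by its tail handle from about 0.77 rad to within about 0.02 rad of zero. I then took the biggest-knobbed pin from the rack, pushed it through both holes until the collar rested on the boom, and let go. The job was handed in at about 14.3 s of the 58 s allowed.

**Last checks that agreed:**
- In the scene camera, the collar and knob top are within about 1 px of where a fully seated pin should appear.
- Contact force on seating was about 4 N, and the largest wrist force I read was about 8 N.
- The gripper is open and well clear of the rover.

**What could not be checked or was unexpected:**
- The final top view did not help, because the arm hid the pin; only the scene camera confirmed the seating.
- After I released the handle, the boom hole read about 1 px (roughly 1.5 mm) off the exact alignment. That is within the pin's clearance, and it went in without resistance.
- The loose blue and pink look-alikes, which stood at the start, ended up lying on the table. The arm never came near them; at least one was already lying at 2.3 s.

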